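Tighten the soap dispenser's lock ring without letting the spout swing

ROBOT

A 6-joint arm with a two-finger parallel gripper is mounted at the origin on the work surface. World frame = base frame: x ahead of the robot, y to its left, z up, the work surface at z = 0. Lengths are in m, angles in rad, forces in N, time in s.
With the tool pointing down it reaches from about 0.3 to 0.775 m from the base axis. Payload 14.6 kg.
Tool frame: the origin (TCP) lies between the finger pads; the fingertips stand 22 mm ahead of it and the grasp point (between the pads) lies 3 mm ahead of it (robot.finger_overhang is the distance from the TCP to the fingertips, in m); x points along the fingers, z is the direction in which the jaws open and shut, and the axes are right-handed (so a half turn about x gives the same grasp; the last joint's range is limited). The gripper opens to 94 mm and grips with 3 to 60 N. Pads are 16 mm wide; open, the fingers measure 119 mm over their backs; the gripper's body (75 mm by 177 mm) begins 78 mm behind the grasp point.
Start: joints at [1.262, 0.3, 1.521, -0, 1.321, -0.067], TCP at [0.132, 0.534, 0.227] pointing down, gripper open.
Joint ranges: [-3.03, 3.03], [-0.79, 2.21], [0.23, 2.52], [-1.04, 4.18], [0, 3.07], [-2.55, 2.55]. Speed limits (rad/s): [2.22, 2.22, 2.57, 3.14, 3.14, 3.14].

INTERFACE

Orientations are given as [roll, pitch, yaw] about the fixed x, y, z axes, in that order (R = Rz(yaw) Ry(pitch) Rx(roll)).
In Python, from cell import robot gives the robot as it stands. Calls block until the motion is done:
- robot.movep(position, orientation): joint-space move of the TCP to a pose.
- robot.move_linear(position, attitude=None, max_speed=0.15, guard=None): straight line of the TCP; attitude=None keeps the orientation; max_speed is the mean speed in m/s. With guard (N) it stops when the force on the tool has changed by that much, and returns True; else False.
- robot.move_joints(angles): joint-space move.
- robot.gripper_to(opening, strength=None): finger opening in m; strength is the grip in N (None keeps the last); returns when the fingers have stopped.
- robot.dwell(seconds).
- robot.solve_ik(position, orientation): joint angles nearest the present ones, or None.
- robot.snapshot(name): name is "scene" or "top" or "wrist"; returns the picture (384x512x3 uint8, blue, green, red); there is no depth.
- robot.camera_info(name): a dict with "fx", "fy", "cx", "cy" (pixels), "k1" (the pictures are not rectified: a ray, as slopes to the right and down, at radius r is drawn at 1 + k1 r^2 times it, then the intrinsics apply), "cam_to_world" (4x4, takes a point from camera to world coordinates); the wrist camera has in their place "hand_eye" (4x4, takes a point from camera to tool coordinates, whose origin is the TCP and whose axes are the tool frame's). Camera axes: x right, y up, looking along -z (the intrinsics and any distortion apply to the point x, -y, -z); pixel columns grow to the right and rows downward; lengths in m; the calibration is good to about 2 mm. A picture is of the moment at which its call begins: read the wrist's pose just before it. camera_info takes no time and is no camera call.
A pose or a line that the arm cannot do raises robot.MotionError and nothing moves.
- robot.finish_job(): hands the job in, once; it reports no verdict.
Trained networks look in the newest picture that a camera, given by its name, has taken for a name from the list of things; names that differ only in an ending like _2 or _b are one class to them, and where a whole thing is asked for, a point or a joint stands for the part that bears it (a point fixed in the world has none). Each returns a list of dicts, best first, with "conf" (0 to 1); they miss things now and then, are a little off and sometimes report something else, mostly with a low value. They report only what shows in the picture. A call takes as long as a camera call. They do not tell look-alikes from the thing itself.
- robot.look_for(camera, name): "extent" ([left, top, right, bottom] in pixels, round what is visible of it).
Readings, each from a call of its own:
- robot.get_time(): time.
- robot.get_joint_positions(): joint angles.
- robot.get_qd(): joint speeds.
- robot.get_effort(): joint torques, N m.
- robot.get_tcp_pos(): TCP position.
- robot.get_orientation(): TCP orientation.
- robot.get_wrist_force(): force on the tool from outside, world axes, zero at the start.
- robot.get_ft_torque(): the same for the moment, N m.
- robot.get_opening(): finger opening in m.
Only numpy, scipy, OpenCV 4.12 (cv2) and the standard library are available. Lean on these libraries where they do the work, as an engineer would, in place of code of your own. Each camera call takes 0.05 s, during which the arm holds its last target.

TASK

The pump of the wall soap dispenser has come loose in its housing. Turn its lugged, knurled lock ring clockwise (seen from above) all the way down until it stops against the housing; the pump swivels along with the ring unless you hold it, so keep the spout held over the shaving mug all the while and leave it there. Leave the mug and everything else on the ledge where it stands.

Things in the scene. Friction and masses are not known exactly. Their poses are not given: they have to be found in the camera images.
- dispenser: grey plastic wall dispenser on a low cement kerb, fixed. Origin: on the ledge straight under the pump's vertical axis, z up. The spout points roughly along its -x. Kerb on its +x side (x 45 to 111 mm, 206 mm wide). Housing 68 x 84 mm with a round neck 54 mm across. Kerb and neck end 128 mm above the ledge; only pump and lock ring stand higher
- pump_top (a point): centre of the top of the pump's steel head (32 mm across), on the swivel axis, 194 mm above the ledge. Head, barrel and spout are one piece, which swivels in the housing about this axis with a friction of about 0.2 N m and stays where it is left
- spout_outlet (a point): outlet under the end of the steel spout, 87 mm from the swivel axis, 161 mm above the ledge; its pipe is 11 mm across. The spout is a straight level bar 10 mm wide from the head out to 92 mm from the axis, underside 169 mm and top 180 mm above the ledge. This outlet must stay over the mug's mouth
- lock_ring (a joint): turn of the lock ring on the pump's barrel, measured against the pump, rad: 0 = loose, grows as it turns clockwise seen from above; at 2.4 it stops hard against the housing (tight). It screws down 2.1 mm per rad. Its friction on the barrel is about 0.35 N m, more than the barrel's in the housing, so a ring pushed alone takes the spout round with it
- ring_lug (a point): outer end, half-way up, of one lug of the lock ring, 37 mm from the axis. The grey knurled ring (44 mm across, 9 mm high) sits round the barrel under the spout and has 6 like lugs, one every 60 degrees: upright plates 6 mm thick, 18 to 37 mm from the axis, 29 mm high, top 163 mm above the ledge at joint value 0 and 158 mm when tight. They pass freely under the spout
- mug: loose stainless shaving mug under the spout, 92 mm across the mouth (walls 3 mm), 85 mm high, ear handle on its +y side; origin at the centre of its underside
- soap_dish: loose white ceramic shell-shaped soap dish with a bar of soap, about 110 x 105 x 28 mm, origin at the centre of its underside
- cream_jar: loose glass jar with a white lid, 60 mm across, 55 mm high, origin at the centre of its underside
- hairbrush: loose purple hairbrush lying bristles down, 210 mm long along its x, 58 mm wide, 32 mm high, origin on the ledge near its middle
- razor: loose steel safety razor lying flat, 118 mm long along its x, head 42 mm wide, 13 mm high, origin near its middle, on the ledge
- tumbler: loose clear tumbler with a toothbrush, 72 mm across, 180 mm high with the brush, origin at the centre of its underside
- bottle: loose white bottle with a grey cap, 60 mm across, 165 mm high, origin at the centre of its underside
- caddy: three-tier white plastic caddy, fixed, 170 x 200 mm, 306 mm high, origin at the centre of its underside
There are look-alikes about, which are no part of the job. What is shaped like the mug but orange or yellow is not meant.

How it is judged:
By the outcome, as a careful person would: the job done as asked, in the order asked, and still so for the second after the job is handed in, with the robot touching nothing.
It also fails if it takes over 64 s, if anything falls off the work surface, if the arm or the gripper's body presses on something with over 40 N, if the wrist force passes 120 N, or if a joint passes its speed limit or range.

## Working session

There is one attempt and no reset: what is moved stays moved. The work goes in short steps, each a Python script; the robot and the scene stay as the last script left them, time stands still between calls to the robot, and variables do not carry over. Pictures are saved under pics/ and viewed, and the job is handed in when it is done.

```bash
ls; mkdir -p pics
cat > h.py <<'E'
import numpy as np, cv2
from cell import robot
def snap(n,f):
    im=robot.snapshot(n); cv2.imwrite('pics/'+f+'.png',im); return im
E
python3 - <<'E'
from h import *
for n in("scene","top","wrist"):
    im=snap(n,n+"0")
    ci=robot.camera_info(n); print(n,{k:(np.round(v,3).tolist() if k in("cam_to_world","hand_eye") else round(v,3)) for k,v in ci.items()})
    for o in("dispenser","pump_top","spout_outlet","ring_lug","lock_ring","mug","soap_dish","tumbler","bottle","caddy","razor","hairbrush","cream_jar"):
        try: print(o,[(np.round(d["extent"]).tolist(),round(d["conf"],2)) for d in robot.look_for(n,o)])
        except Exception as e: print(o,e)
print(robot.get_time(),robot.get_orientation())
E
```

```text
pics
scene {'fx': 458.784, 'fy': 458.784, 'cx': 264.773, 'cy': 190.248, 'k1': -0.032, 'cam_to_world': [[0.971, -0.179, 0.157, 0.877], [0.238, 0.736, -0.634, -1.193], [-0.002, 0.653, 0.757, 1.51], [0.0, 0.0, 0.0, 1.0]]}
dispenser [([240.0, 164.0, 293.0, 222.0], 0.97), ([252.0, 119.0, 272.0, 150.0], 0.41)]
pump_top [([240.0, 171.0, 274.0, 190.0], 0.71)]
spout_outlet [([243.0, 171.0, 272.0, 190.0], 0.54)]
ring_lug [([255.0, 172.0, 273.0, 185.0], 0.49)]
lock_ring [([255.0, 174.0, 267.0, 185.0], 0.54)]
mug [([192.0, 200.0, 222.0, 232.0], 0.96), ([306.0, 210.0, 328.0, 243.0], 0.87), ([231.0, 180.0, 257.0, 210.0], 0.84), ([215.0, 156.0, 240.0, 179.0], 0.64), ([243.0, 171.0, 272.0, 189.0], 0.59)]
soap_dish [([231.0, 214.0, 259.0, 240.0], 0.96)]
tumbler [([217.0, 281.0, 245.0, 298.0], 0.75), ([258.0, 163.0, 270.0, 178.0], 0.66), ([277.0, 109.0, 288.0, 127.0], 0.6)]
bottle [([300.0, 128.0, 312.0, 161.0], 0.6)]
caddy [([138.0, 265.0, 216.0, 364.0], 0.59), ([254.0, 171.0, 268.0, 189.0], 0.41)]
razor [([218.0, 285.0, 247.0, 300.0], 0.72)]
hairbrush [([253.0, 116.0, 270.0, 151.0], 0.81)]
cream_jar
[... 673 characters left out ...]
6)]
bottle [([137.0, 158.0, 165.0, 183.0], 0.65)]
caddy [([392.0, 208.0, 498.0, 270.0], 0.71)]
razor [([359.0, 191.0, 368.0, 224.0], 0.53)]
hairbrush [([98.0, 229.0, 163.0, 246.0], 0.94)]
cream_jar [([80.0, 202.0, 111.0, 224.0], 0.62), ([190.0, 206.0, 210.0, 223.0], 0.53)]
wrist {'fx': 274.803, 'fy': 274.803, 'cx': 256.534, 'cy': 193.322, 'k1': -0.056, 'hand_eye': [[0.0, 0.264, -0.964, -0.158], [0.0, 0.964, 0.264, 0.077], [1.0, -0.0, 0.0, 0.0], [0.0, 0.0, 0.0, 1.0]]}
dispenser []
pump_top []
spout_outlet []
ring_lug []
lock_ring []
mug []
soap_dish []
tumbler []
bottle []
caddy []
razor []
hairbrush [([262.0, 349.0, 285.0, 357.0], 0.56)]
cream_jar []
2.1 [ 2.74970796  1.5707497  -2.20447605]
```

Run:
```python
import cv2
a=cv2.imread('pics/scene0.png');b=cv2.imread('pics/top0.png')
cv2.imwrite('pics/scene0c.png',cv2.resize(a[90:310,130:350],None,fx=2.7,fy=2.7,interpolation=cv2.INTER_CUBIC))
cv2.imwrite('pics/top0c.png',cv2.resize(b[100:290,180:400],None,fx=3.1,fy=3.1,interpolation=cv2.INTER_CUBIC))
```

```text
(no output)
```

View pics/scene0.png

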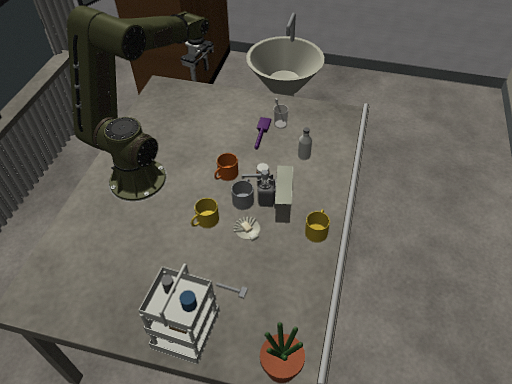

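View pics/top0.png

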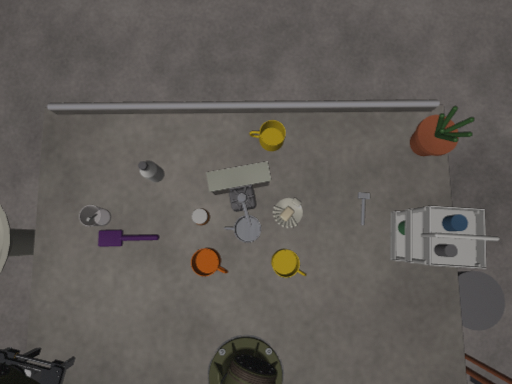

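```bash
sleep 1
```

```text
(no output)
```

View pics/scene0c.png

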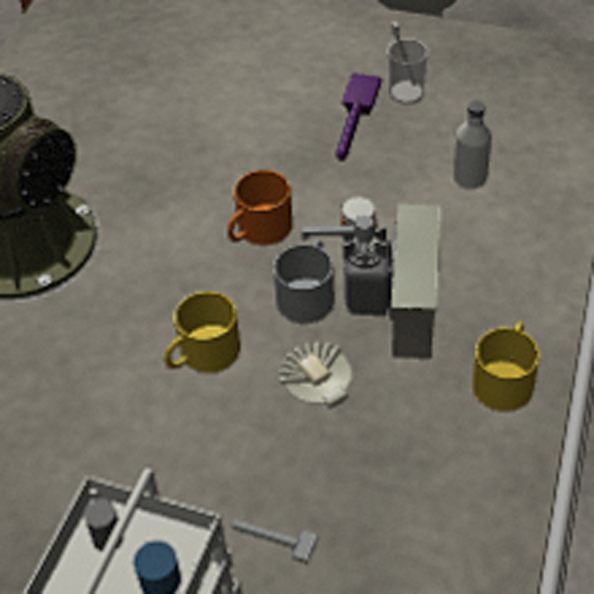

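View pics/top0c.png

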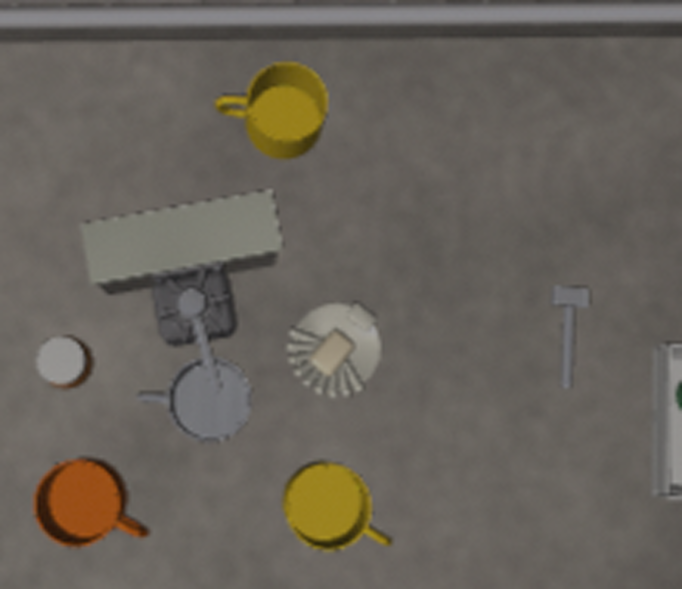

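Steel mug: scene (242,195), top (247,229). It sits right under the spout and has its handle on the side. The look-alikes are an orange mug at scene (228,167), and yellow ones at (206,213) and (317,226). There is only one dispenser, with its pump at scene (263,172) and top (241,200). Next I'll get a rough pump position, then look closer with the wrist camera.

```bash
cat >> h.py <<'E'
from scipy.spatial.transform import Rotation as Ro
def ray(ci,T,u,v):
    # pixel -> origin, dir (world)
    p=cv2.undistortPoints(np.array([[[u,v]]],float),np.array([[ci["fx"],0,ci["cx"]],[0,ci["fy"],ci["cy"]],[0,0,1]]),np.array([ci["k1"],0,0,0.]))[0,0]
    d=T[:3,:3]@np.array([p[0],-p[1],-1.]); return T[:3,3],d/np.linalg.norm(d)
def at_z(ci,T,u,v,z):
    o,d=ray(ci,T,u,v); return o+d*(z-o[2])/d[2]
def proj(ci,T,P):
    P=np.atleast_2d(P); c=(P-T[:3,3])@T[:3,:3]; x=c[:,0]/-c[:,2]; y=-c[:,1]/-c[:,2]; s=1+ci["k1"]*(x*x+y*y)
    return np.c_[ci["fx"]*x*s+ci["cx"],ci["fy"]*y*s+ci["cy"]]
def wristT(ci):
    T=np.eye(4);T[:3,:3]=Ro.from_euler('xyz',robot.get_orientation()).as_matrix();T[:3,3]=robot.get_tcp_pos();return T@np.array(ci["hand_eye"])
def down(a):
    # tool x down, tool z (jaw) along world angle a
    x=np.array([0,0,-1.]);z=np.array([np.cos(a),np.sin(a),0]);return Ro.from_matrix(np.c_[x,np.cross(z,x),z])
E
python3 - <<'E'
from h import *
t=robot.camera_info("top");T=np.array(t["cam_to_world"])
s=robot.camera_info("scene");S=np.array(s["cam_to_world"])
for n,u,v,z in(("head",241.5,197.5,.194),("mug",247.5,229,.085),("spoutend",250,224,.18)): print(n,at_z(t,T,u,v,z))
for n,u,v,z in(("head",264.5,170.5,.194),("spoutend",243,176.5,.18)): print(n,at_z(s,S,u,v,z))
h=at_z(t,T,241.5,197.5,.194)
for a in np.radians([-90,-60,-30,0,30,60,90,120,150,180]):
    R=down(a); ax=R.as_matrix()@[.964,-.264,0]
    cam=np.array([h[0]-.03,h[1],.17])-ax*.29
    tcp=cam-R.as_matrix()@[-.158,.077,0]
    q=robot.solve_ik(tcp,R.as_euler('xyz')); print(round(np.degrees(a)),tcp.round(3),None if q is None else np.round(q,2))
E
```

```text
head [0.58082819 0.00176847 0.194     ]
mug [ 0.48751491 -0.01332325  0.085     ]
spoutend [ 0.50009441 -0.02335573  0.18      ]
head [0.57904041 0.00814299 0.194     ]
spoutend [ 0.50148075 -0.03047378  0.18      ]
-90 [0.55  0.002 0.292] [-0.06  0.26  1.42  0.    1.46  1.51]
-60 [0.55  0.002 0.292] [-0.06  0.26  1.42  0.    1.46  0.98]
-30 [0.551 0.001 0.292] [-0.06  0.26  1.42  0.    1.46  0.46]
0 [0.551 0.001 0.292] [-0.06  0.26  1.42  0.    1.46 -0.06]
30 [0.551 0.001 0.292] [-0.06  0.26  1.42  0.    1.46 -0.59]
60 [0.551 0.002 0.292] [-0.06  0.26  1.42  0.    1.46 -1.11]
90 [0.551 0.002 0.292] [-0.06  0.26  1.42  0.    1.46 -1.63]
120 [0.551 0.002 0.292] [-0.06  0.26  1.42  0.    1.46 -2.16]
150 [0.551 0.002 0.292] None
180 [0.551 0.002 0.292] None<sys>:0: UserWarning: Gimbal lock detected. Setting third angle to zero since it is not possible to uniquely determine all angles.
```

```bash
python3 - 2>/dev/null <<'E'
from h import *
ci=robot.camera_info("wrist"); import json
out={}
c=np.array([.545,-.005,.17])
for i,a in enumerate(np.radians([-90,-10])):
    R=down(a); ax=R.as_matrix()@[.964,-.264,0]
    tcp=c-ax*.26-R.as_matrix()@[-.158,.077,0]
    robot.movep(tcp,R.as_euler('xyz'))
    T=wristT(ci); im=snap("wrist",f"w{i}"); out[i]=T.tolist()
    cv2.imwrite(f'pics/w{i}c.png',cv2.resize(im,None,fx=1.55,fy=1.55,interpolation=cv2.INTER_CUBIC))
    for o in("pump_top","spout_outlet","ring_lug","lock_ring","mug"): print(o,[(np.round(d["extent"]).tolist(),round(d["conf"],2)) for d in robot.look_for("wrist",o)])
    print(robot.get_time(),tcp)
json.dump(out,open('T.json','w'))
E
```

```text
pump_top [([211.0, 113.0, 288.0, 247.0], 0.97), ([212.0, 116.0, 287.0, 192.0], 0.31)]
spout_outlet [([212.0, 114.0, 287.0, 251.0], 0.74)]
ring_lug [([212.0, 115.0, 285.0, 195.0], 0.78)]
lock_ring [([212.0, 113.0, 290.0, 192.0], 0.69)]
mug [([206.0, 171.0, 299.0, 249.0], 0.95), ([164.0, 246.0, 219.0, 289.0], 0.84), ([310.0, 248.0, 345.0, 289.0], 0.72)]
4.8 [ 0.53664 -0.005    0.26264]
pump_top [([204.0, 139.0, 332.0, 225.0], 0.96)]
spout_outlet [([207.0, 140.0, 330.0, 229.0], 0.63)]
ring_lug [([257.0, 140.0, 332.0, 213.0], 0.65)]
lock_ring [([253.0, 139.0, 332.0, 212.0], 0.73)]
mug [([178.0, 120.0, 255.0, 222.0], 0.77), ([126.0, 241.0, 196.0, 289.0], 0.76), ([406.0, 144.0, 500.0, 240.0], 0.76), ([64.0, 47.0, 161.0, 150.0], 0.68)]
6.375 [ 0.5435483  -0.01323299  0.26264   ]
```

View pics/w0c.png

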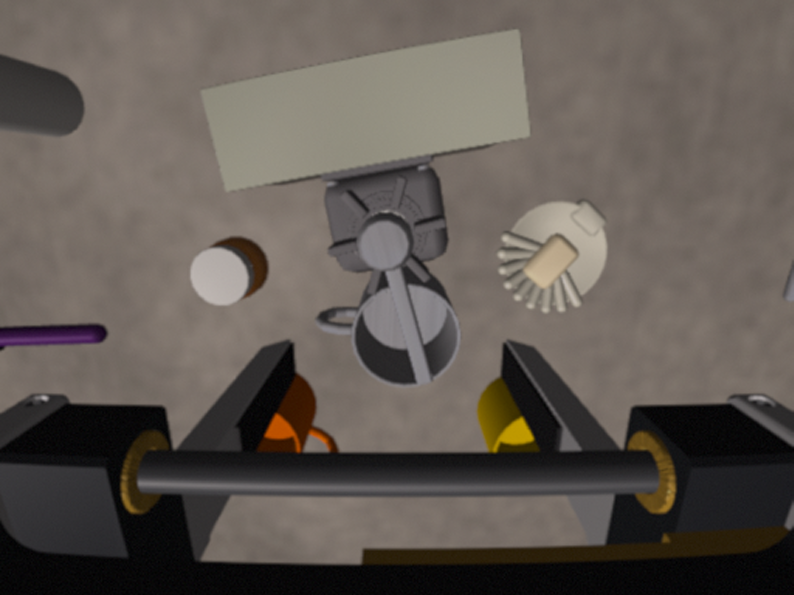

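View pics/w1c.png

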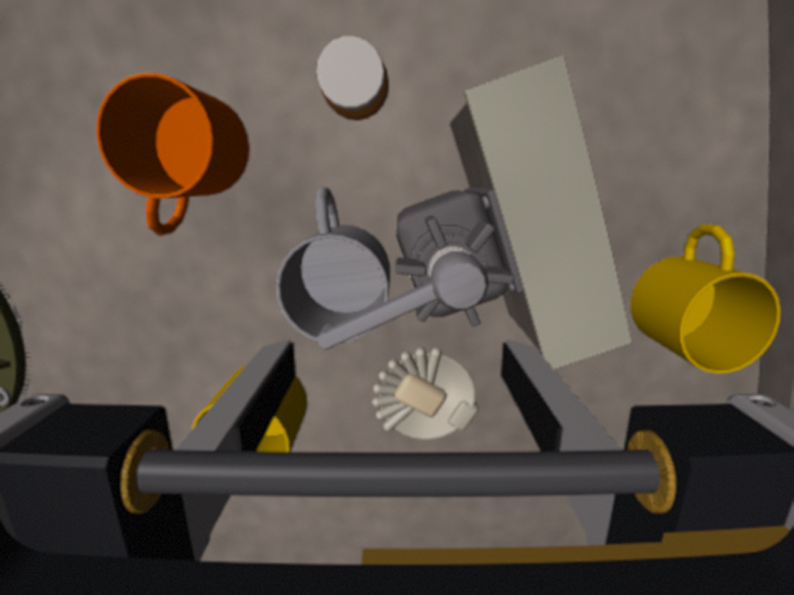

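The close views show the grey steel mug right under the spout tip, at w0 (405,335) zoomed. The head is at w0 (385,241) and w1 (460,279). The lugs are visible, the kerb is behind, and the orange and yellow mugs are well apart. So the grey one is the mug I want. Next I'll enlarge the pump for exact picks.

```bash
python3 - <<'E'
import cv2
a=cv2.imread('pics/w0.png');b=cv2.imread('pics/w1.png')
cv2.imwrite('pics/w0z.png',cv2.resize(a[100:255,200:310],None,fx=5,fy=5,interpolation=cv2.INTER_CUBIC)[:, :])
cv2.imwrite('pics/w1z.png',cv2.resize(b[110:230,175:340],None,fx=4.8,fy=4.8,interpolation=cv2.INTER_CUBIC))
E
python3 -c "
import cv2
a=cv2.imread('pics/w0z.png');cv2.imwrite('pics/w0z.png',cv2.resize(a,None,fx=.77,fy=.77))"
```

```text
(no output)
```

View pics/w0z.png

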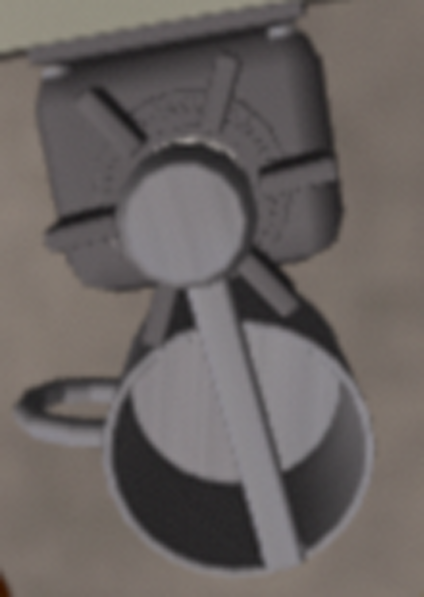

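View pics/w1z.png

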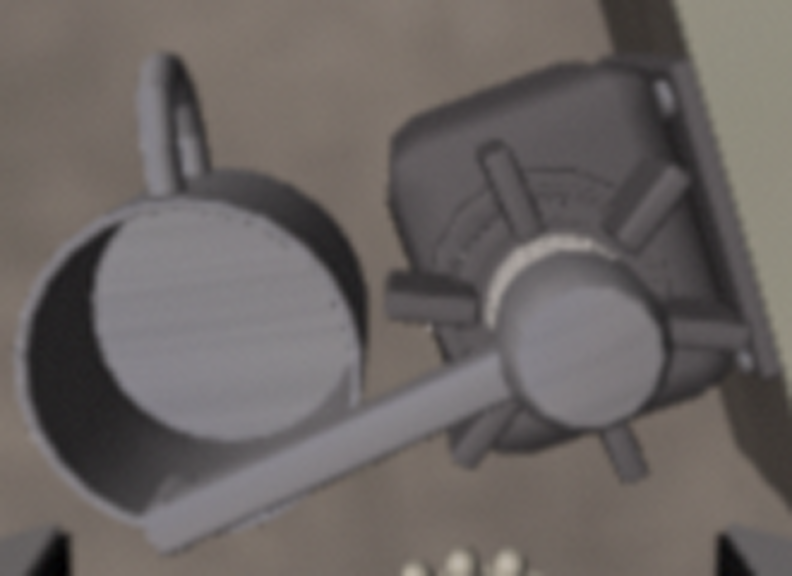

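```bash
cat > fit.py <<'E'
from h import *
import json
from scipy.optimize import least_squares
ci=robot.camera_info("wrist");TT={int(k):np.array(v) for k,v in json.load(open('T.json')).items()}
f0=lambda p:np.array([200,100])+np.array(p)/3.85
f1=lambda p:np.array([175,110])+np.array(p)/4.8
H=[f0((184,224)),f1((582,357))];E=[f0((281,567)),f1((162,540))]
L=[[f0(p) for p in((93,96),(227,57),(335,168),(290,307),(155,340),(50,238))],[f1(p) for p in((492,147),(680,178),(745,333),(637,478),(465,460),(390,292))]]
# triangulate
def tri(ps):
    A=np.zeros((3,3));b=np.zeros(3)
    for i,p in enumerate(ps):
        o,d=ray(ci,TT[i],*p);M=np.eye(3)-np.outer(d,d);A+=M;b+=M@o
    return np.linalg.solve(A,b)
print("head",tri(H).round(4),"spoutend",tri(E).round(4))
for k in range(6): print("lug",tri([L[0][k],L[1][k]]).round(4))
def res(q,full=False):
    x,y,s,l,dz,mx,my=q; r=[]
    for i in(0,1):
        pr=lambda P:proj(ci,TT[i],P)[0]
        r.append(pr([x,y,.194+dz])-H[i])
        r.append(pr([x+.092*np.cos(s),y+.092*np.sin(s),.18+dz])-E[i])
        for k in range(6):
            a=l-k*np.pi/3
            r.append(pr([x+.037*np.cos(a),y+.037*np.sin(a),.163+dz])-L[i][k])
    return np.array(r).ravel()
best=None
for l0 in np.radians([100,120,140]):
    s=least_squares(lambda q:res(np.r_[q,0,0]),[.58,.003,np.radians(200),l0,0],loss='soft_l1')
    if best is None or s.cost<best.cost:best=s
q=best.x;print(q.round(4),np.degrees(q[2:4]).round(2),best.cost);print(res(np.r_[q,0,0]).reshape(2,-1,2).round(1).tolist())
E
python3 fit.py
```

```text
head [0.5812 0.0028 0.1915] spoutend [ 0.4985 -0.0197  0.1885]
lug [0.5925 0.0338 0.0433]
lug [0.6247 0.0018 0.0446]
lug [ 0.6019 -0.0128  0.1979]
lug [ 0.5776 -0.0117  0.2351]
lug [0.5616 0.0042 0.2337]
lug [0.5642 0.0265 0.1962]
[ 5.8130e-01  2.4000e-03  3.4182e+00  8.8200e-01 -4.8000e-03] [195.85  50.54] 274.04497134984626
[[[0.6, -0.3], [2.0, -1.1], [-5.5, 3.2], [-3.2, -1.0], [-0.9, -4.0], [3.5, -2.2], [3.1, 2.1], [0.6, 5.0]], [[-0.2, -0.3], [-3.0, -0.9], [34.4, 2.7], [12.7, 29.3], [-21.0, 28.3], [-35.2, -1.5], [-18.2, -28.8], [16.6, -27.2]]]
```

```bash
sed -i 's/^# triangulate/L[1]=L[1][1:]+L[1][:1]/' fit.py; sed -i 's/100,120,140/30,50,70/' fit.py; python3 fit.py
```

```text
head [0.5812 0.0028 0.1915] spoutend [ 0.4985 -0.0197  0.1885]
lug [0.6082 0.0262 0.1583]
lug [ 0.6171 -0.0063  0.1614]
lug [ 0.5914 -0.0323  0.1636]
lug [ 0.5572 -0.0222  0.1638]
lug [0.5472 0.0126 0.1553]
lug [0.5729 0.0384 0.1543]
[ 5.821e-01  2.600e-03  3.417e+00  7.736e-01 -4.000e-03] [195.78  44.32] 15.091224362970138
[[[0.4, -1.2], [1.9, -1.4], [-3.0, -1.0], [0.9, -1.0], [0.2, -0.7], [0.5, 0.1], [-1.1, 0.6], [-1.1, 0.3]], [[0.9, -0.4], [-2.4, -1.0], [-0.3, -1.7], [-0.2, 0.9], [-1.1, -0.1], [-1.8, 0.2], [-1.5, 2.0], [0.1, 0.8]]]
```

```bash
cat > plan.py <<'E'
import numpy as np
# pump frame, mm: x along spout, y ccw; jaw dir d from B to A
def box(c,u,lu,v,lv,n=41):
    a=np.linspace(-lu,lu,n);b=np.linspace(-lv,lv,n);A,B=np.meshgrid(a,b);return c+A.ravel()[:,None]*u+B.ravel()[:,None]*v
def lug(th):
    u=np.array([np.cos(th),np.sin(th)]);v=np.array([-u[1],u[0]]);return box(27.5*u,u,9.5,v,3)
SP=box(np.array([50.,0]),np.array([1.,0]),42,np.array([0,1.]),5,n=169)
def rectdist(P,c,u,lu,v,lv):
    q=P-c;a=np.maximum(abs(q@u)-lu,0);b=np.maximum(abs(q@v)-lv,0);return np.hypot(a,b).min()
def pose(th,ph,ct,HW=8,extra=(0,0)):
    d=np.array([np.sin(ph),-np.cos(ph)]);t=np.array([np.cos(ph),np.sin(ph)])
    L=lug(th);m=abs(L@t-ct)<HW;
    if m.sum()<5:return None
    Lm=L[m];k=(Lm@d).argmin();bd=Lm[k]@d;con=Lm[k]
    S=SP[abs(SP@t-ct)<HW]
    if len(S)<5:return None
    j=(S@d).argmax();ad=S[j]@d
    bd-=extra[0];ad+=extra[1]
    w=ad-bd;c=t*ct+d*(ad+bd)/2
    cA=c+d*(w/2+6.25);cB=c-d*(w/2+6.25);
    dist=lambda P,cc:rectdist(P,cc,d,6.25,t,9.)
    clr={'A_lugs':min(dist(lug(th+k*np.pi/3),cA) for k in range(6)),
     'B_lugs':min(dist(lug(th+k*np.pi/3),cB) for k in range(1,6)),
     'A_head':dist(np.zeros((1,2)),cA)-16,'B_head':dist(np.zeros((1,2)),cB)-16,'B_sp':dist(SP,cB)}
    arm=con[0]*d[1]-con[1]*d[0]; rA=S[j][0]
    return dict(w=w,c=c,clr=clr,arm=-arm,rA=rA,con=con,d=d)
def best(th,prev=None,only=None):
    b=None
    for ph in (np.radians(np.arange(20,71,5)) if only is None else only):
        for ct in np.arange(0,45,1.5):
            p=pose(th,ph,ct)
            if p is None or p['w']>85 or p['rA']>80:continue
            m=min(p['clr'].values())
            s=min(m,5)+0.15*p['arm']-0.03*max(p['rA']-45,0)
            if m<1.5:continue
            if b is None or s>b[0]:b=(s,ph,ct,p)
    return b
if __name__=="__main__":
    for th in range(90,8,-8):
        b=best(np.radians(th))
        if b is None: print(th,None);continue
        p=b[3];print(th,'ph',round(np.degrees(b[1])),'ct',b[2],'w',round(p['w'],1),'c',p['c'].round(1),'arm',round(p['arm'],1),'rA',round(p['rA'],1),{k:round(v,1) for k,v in p['clr'].items()})
    print()
    for ph in(35,40,45,50,55):
      for th in (90,74,58,42,26,20):
        b=best(np.radians(th),only=[np.radians(ph)])
        if b is None: print(ph,th,None);continue
        p=b[3];print(ph,th,'ct',b[2],'w',round(p['w'],1),'arm',round(p['arm'],1),'rA',round(p['rA'],1),round(min(p['clr'].values()),1))
E
python3 plan.py
```

```text
90 ph 55 ct 21.0 w 73.6 c [22.8  9.7] arm 28.6 rA 57.5 {'A_lugs': np.float64(14.6), 'B_lugs': np.float64(11.0), 'A_head': np.float64(35.4), 'B_head': np.float64(10.5), 'B_sp': np.float64(27.6)}
82 ph 50 ct 22.5 w 66.0 c [22.8 10.3] arm 29.8 rA 53.0 {'A_lugs': np.float64(11.5), 'B_lugs': np.float64(11.3), 'A_head': np.float64(29.8), 'B_head': np.float64(9.9), 'B_sp': np.float64(25.5)}
74 ph 50 ct 25.5 w 65.4 c [27.8  9.9] arm 32.6 rA 58.0 {'A_lugs': np.float64(20.3), 'B_lugs': np.float64(10.2), 'A_head': np.float64(34.4), 'B_head': np.float64(8.3), 'B_sp': np.float64(22.0)}
66 ph 45 ct 25.5 w 56.4 c [26.6  9.5] arm 33.5 rA 52.0 {'A_lugs': np.float64(14.7), 'B_lugs': np.float64(8.8), 'A_head': np.float64(27.6), 'B_head': np.float64(7.0), 'B_sp': np.float64(19.6)}
58 ph 40 ct 27.0 w 49.9 c [27.5  9.2] arm 34.3 rA 49.5 {'A_lugs': np.float64(8.7), 'B_lugs': np.float64(9.0), 'A_head': np.float64(23.9), 'B_head': np.float64(7.0), 'B_sp': np.float64(17.8)}
50 ph 40 ct 28.5 w 46.3 c [30.7  7.8] arm 35.9 rA 51.5 {'A_lugs': np.float64(6.7), 'B_lugs': np.float64(7.8), 'A_head': np.float64(25.8),
[... 1584 characters left out ...]
.5 arm 30.9 rA 50.0 9.5
45 58 ct 27.0 w 52.9 arm 34.9 rA 54.0 5.2
45 42 ct 43.5 w 59.5 arm 35.7 rA 77.5 18.5
45 26 ct 43.5 w 49.3 arm 35.5 rA 77.5 13.0
45 20 ct 42.0 w 44.2 arm 34.4 rA 75.5 9.3
50 90 ct 21.0 w 68.4 arm 26.4 rA 51.0 6.9
50 74 ct 25.5 w 65.4 arm 32.6 rA 58.0 8.3
50 58 ct 28.5 w 59.2 arm 36.2 rA 62.5 5.1
50 42 ct 39.0 w 62.3 arm 31.4 rA 79.0 13.8
50 26 ct 39.0 w 53.2 arm 31.1 rA 79.0 11.2
50 20 ct 39.0 w 49.3 arm 31.1 rA 79.0 8.7
55 90 ct 21.0 w 73.6 arm 28.6 rA 57.5 10.5
55 74 ct 27.0 w 73.5 arm 34.0 rA 68.0 7.4
55 58 ct 30.0 w 67.6 arm 36.8 rA 73.0 5.6
55 42 ct 33.0 w 64.4 arm 25.2 rA 78.5 7.9
55 26 ct 33.0 w 56.7 arm 25.1 rA 78.5 7.6
55 20 ct 33.0 w 53.3 arm 25.0 rA 78.5 6.7
```

```bash
cat > act.py <<'E'
from h import *
import warnings; warnings.filterwarnings("ignore")
from plan import pose
AX=np.array([.5816,.0027]);SG=np.radians(195.6);TZ=.146+robot.finger_overhang
def sched(th):
    D=np.degrees(th);xs=[10,26,42,58,74,90]
    return np.radians(np.interp(D,xs,[24,30,38,42,50,55])),np.interp(D,xs,[34,32,29,26,25,21.5])
def tgt(thd,extra=(0,0),sg=None):
    th=np.radians(thd);ph,ct=sched(th);p=pose(th,ph,ct,extra=extra);s=SG if sg is None else sg
    M=np.array([[np.cos(s),-np.sin(s)],[np.sin(s),np.cos(s)]])
    xy=AX+M@p['c']/1000; R=down(s+ph+np.pi/2)
    return np.r_[xy,TZ],R.as_euler('xyz'),p['w']/1000,p
def stat(m=''):
    print(m,'t',round(robot.get_time(),2),'w',round(robot.get_opening()*1000,1),'F',np.round(robot.get_wrist_force(),1),'tcp',np.round(robot.get_tcp_pos(),4))
E
python3 - <<'E'
from act import *
for t in(90,82,74,66,58,50,42,34,26,20,14):
    P,e,w,p=tgt(t);print(t,P.round(3),round(w*1e3,1),round(p['arm'],1),round(p['rA'],1),{k:round(float(v),1) for k,v in p['clr'].items()},np.round(robot.solve_ik(P,e),2))
P,e,w,p=tgt(88.5,(5,7));print(w,p['clr'])
ci=robot.camera_info("wrist");import json
TT=json.load(open('T.json'))
for i,(f,pp) in enumerate((((200,100,3.85),(238,447)),((175,110,4.8),(190,357)))):
    print('mug',at_z(ci,np.array(TT[str(i)]),f[0]+pp[0]/f[2],f[1]+pp[1]/f[2],.085))
print('outlet',AX+.087*np.array([np.cos(SG),np.sin(SG)]))
E
```

```text
90 [ 0.562 -0.013  0.168] 74.5 28.6 58.5 {'A_lugs': 15.5, 'B_lugs': 11.5, 'A_head': 36.3, 'B_head': 10.8, 'B_sp': 27.6} [-0.09  0.38  1.56 -0.    1.2   0.25]
82 [ 0.56  -0.014  0.168] 69.5 30.7 57.5 {'A_lugs': 16.4, 'B_lugs': 11.0, 'A_head': 34.7, 'B_head': 9.2, 'B_sp': 24.7} [-0.09  0.38  1.56  0.    1.2   0.29]
74 [ 0.558 -0.014  0.168] 64.7 32.6 57.0 {'A_lugs': 19.5, 'B_lugs': 9.7, 'A_head': 33.5, 'B_head': 7.9, 'B_sp': 21.9} [-0.09  0.37  1.57 -0.    1.2   0.34]
66 [ 0.558 -0.013  0.168] 56.9 33.3 53.0 {'A_lugs': 15.5, 'B_lugs': 8.4, 'A_head': 28.8, 'B_head': 6.5, 'B_sp': 19.1} [-0.09  0.37  1.57 -0.    1.2   0.41]
58 [ 0.557 -0.013  0.168] 50.0 33.8 50.0 {'A_lugs': 9.3, 'B_lugs': 7.4, 'A_head': 24.9, 'B_head': 5.3, 'B_sp': 16.4} [-0.09  0.37  1.57  0.    1.2   0.48]
50 [ 0.555 -0.012  0.168] 45.6 35.4 50.5 {'A_lugs': 6.0, 'B_lugs': 6.9, 'A_head': 24.7, 'B_head': 4.7, 'B_sp': 14.0} [-0.09  0.37  1.58 -0.    1.2   0.51]
42 [ 0.553 -0.012  0.168] 40.6 36.7 50.5 {'A_lugs': 3.2, 'B_lugs': 7.1, 'A_head': 24.3, 'B_head': 4.8, 'B_sp': 11.7} [-0.09  0.36  1.58 -0.    1.2   0.55]
34 [ 0.5
[... 250 characters left out ...]
B_sp': 7.6} [-0.09  0.35  1.59  0.    1.19  0.69]
20 [ 0.548 -0.01   0.168] 26.7 24.8 48.5 {'A_lugs': 7.0, 'B_lugs': 8.3, 'A_head': 20.0, 'B_head': 7.8, 'B_sp': 5.8} [-0.08  0.35  1.6  -0.    1.19  0.73]
14 [ 0.547 -0.009  0.168] 23.0 25.7 48.0 {'A_lugs': 9.9, 'B_lugs': 8.5, 'A_head': 19.1, 'B_head': 8.5, 'B_sp': 3.6} [-0.08  0.35  1.6  -0.    1.19  0.77]
0.08529978863498318 {'A_lugs': np.float64(21.69091194924401), 'B_lugs': np.float64(11.747877026955988), 'A_head': np.float64(42.56067502527567), 'B_head': np.float64(14.945549099587538), 'B_sp': np.float64(32.04079440894606)}
mug [ 0.49110564 -0.01142437  0.085     ]
mug [ 0.49121707 -0.0072802   0.085     ]
outlet [ 0.49780486 -0.02069602]
```

```bash
sed -i 's/\[34,32,29,26,25,21.5\]/[35,34.5,32,27.5,25,21.5]/' act.py
python3 - <<'E'
from act import *
P,e,w,p=tgt(88.5,(5,7))
robot.movep(P+[0,0,.075],e); stat('above'); 
robot.gripper_to(w,50); 
r=robot.move_linear(P,e,.12,guard=8); stat(f'down {r}')
P,e,w,p=tgt(88.5)
robot.move_linear(P,e,.1); robot.gripper_to(w); stat('closed')
P,e,w,p=tgt(80); robot.move_linear(P,e,.1); stat('m');robot.gripper_to(w); stat('80')
im=snap("wrist","a0"); stat()
cv2.imwrite('pics/a0c.png',cv2.resize(im,None,fx=1.55,fy=1.55,interpolation=cv2.INTER_CUBIC))
E
```

```text
above t 6.67 w 93.9 F [-0.3  0.4  0.4] tcp [ 0.5602 -0.0129  0.2425]
down False t 7.83 w 85.4 F [ 0.1 -0.6 -0.2] tcp [ 0.5609 -0.0129  0.1688]
closed t 8.49 w 73.4 F [-2.6  2.2  1.8] tcp [ 0.5614 -0.0131  0.1681]
m t 8.74 w 73.6 F [ 6.1  4.6 -0.4] tcp [ 0.5603 -0.0134  0.1683]
80 t 9.07 w 68.9 F [ 1.  -0.2  0.7] tcp [ 0.5597 -0.014   0.1682]
 t 9.12 w 68.8 F [2.4 0.  1.7] tcp [ 0.5597 -0.014   0.1682]
```

View pics/a0c.png

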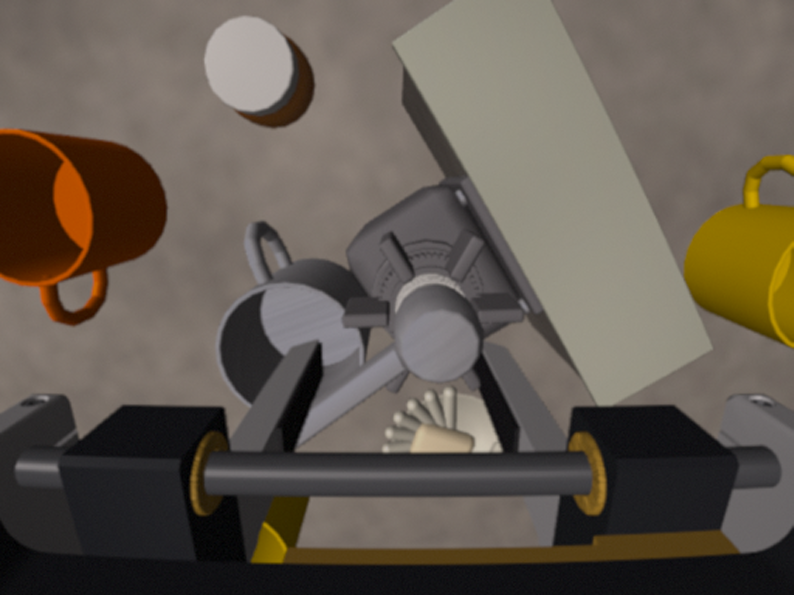

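The left finger (310,350) sits on the spout's mug-handle side. The right finger (490,350) is in the gap behind a lug, and clearances look as planned. I'll continue this stroke.

Run:
```python
from act import *
for t in(73,66,59,52,45,38,32,26):
    P,e,w,p=tgt(t); robot.move_linear(P,e,.1); f=robot.get_wrist_force(); robot.gripper_to(w); stat(f'{t} {np.round(f,1)} cmd {w*1e3:.1f}')
im=snap("wrist","a1")
cv2.imwrite('pics/a1c.png',cv2.resize(im,None,fx=1.55,fy=1.55,interpolation=cv2.INTER_CUBIC))
```

```text
73 [ 7.8  1.8 -1.9] cmd 63.7 t 9.68 w 64.2 F [ 0.9 -2.2  0.8] tcp [ 0.5579 -0.0143  0.168 ]
66 [ 5.4 -0.3 -1.8] cmd 57.8 t 10.28 w 58.5 F [-1.6 -2.8 -0.2] tcp [ 0.557  -0.0142  0.1678]
59 [ 4.9 -0.6 -3.9] cmd 52.5 t 10.86 w 52.8 F [-2.8 -2.2 -3.5] tcp [ 0.5558 -0.0138  0.1677]
52 [ 5.7  0.  -7.4] cmd 48.5 t 11.42 w 48.7 F [-2.9  0.3 -4. ] tcp [ 0.5534 -0.0136  0.1678]
45 [ 5.2  1.7 -5.9] cmd 44.7 t 11.97 w 45.0 F [-2.2  2.7 -3. ] tcp [ 0.5509 -0.0135  0.168 ]
38 [ 6.1  2.4 -5.3] cmd 39.8 t 12.54 w 39.9 F [-1.3  3.6 -1.4] tcp [ 0.549  -0.013   0.1681]
32 [ 5.3  3.4 -1.9] cmd 35.3 t 13.11 w 35.5 F [-0.5  5.2 -0.2] tcp [ 0.5481 -0.0124  0.1681]
26 [ 4.5  2.7 -2.4] cmd 31.2 t 13.67 w 31.5 F [ 0.7  2.7 -1. ] tcp [ 0.5472 -0.0119  0.1681]
```

View pics/a1c.png

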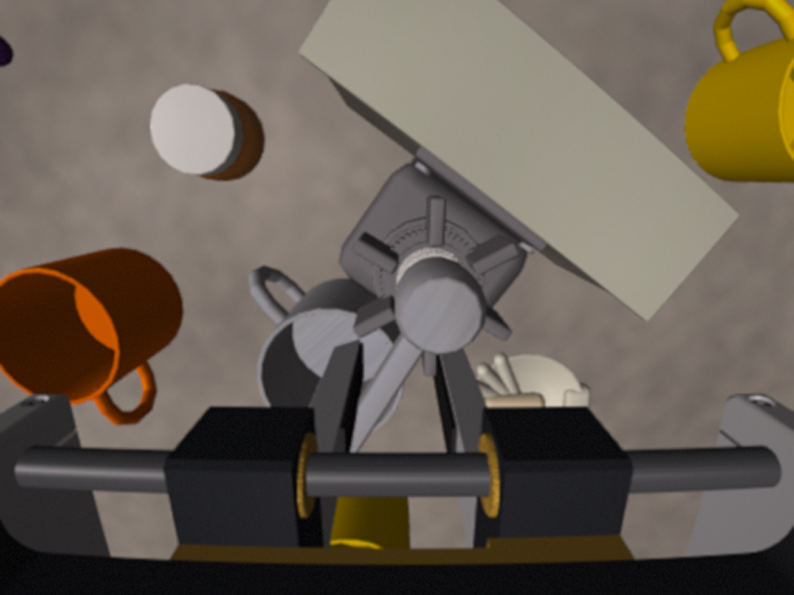

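Run:
```python
from act import *
import json
w=robot.get_opening(); robot.gripper_to(w+.006); P=np.array(robot.get_tcp_pos()); 
robot.move_linear(P+[0,0,.09],None,.15); stat()
ci=robot.camera_info("wrist")
R=down(np.radians(-10)); ax=R.as_matrix()@[.964,-.264,0]
tcp=np.array([.545,-.005,.17])-ax*.26-R.as_matrix()@[-.158,.077,0]
robot.movep(tcp,R.as_euler('xyz')); T=wristT(ci); im=snap("wrist","v1"); np.save('Tv1.npy',T); stat()
cv2.imwrite('pics/v1z.png',cv2.resize(im[110:230,175:340],None,fx=4.8,fy=4.8,interpolation=cv2.INTER_CUBIC))
```

```text
t 14.81 w 37.7 F [ 0.2 -0.1 -0.5] tcp [ 0.5467 -0.012   0.257 ]
 t 15.49 w 37.6 F [-0.5  0.1  0.1] tcp [ 0.5434 -0.0132  0.262 ]
```

View pics/v1z.png

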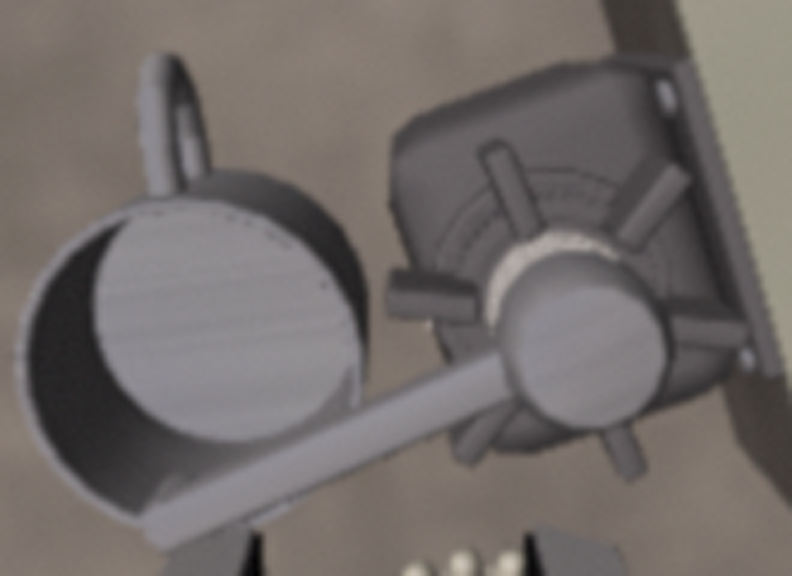

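The spout is unchanged (end at 162,540). The lug pattern repeats after about one 60° pitch, as planned. Now the second stroke.

Run:
```python
from act import *
P,e,w,p=tgt(88.5,(5,7))
robot.gripper_to(w,50); robot.movep(P+[0,0,.075],e)
r=robot.move_linear(P,e,.12,guard=8); stat(f'down {r}')
for t in(87,80,73,66,59,52,45,38,32,26):
    P,e,w,p=tgt(t); robot.move_linear(P,e,.1); f=robot.get_wrist_force(); robot.gripper_to(w); stat(f'{t} {np.round(f,1)} cmd {w*1e3:.1f}')
w=robot.get_opening(); robot.gripper_to(w+.006); P=np.array(robot.get_tcp_pos()); 
robot.move_linear(P+[0,0,.09],None,.15)
R=down(np.radians(-10)); ax=R.as_matrix()@[.964,-.264,0]
tcp=np.array([.545,-.005,.17])-ax*.26-R.as_matrix()@[-.158,.077,0]
robot.movep(tcp,R.as_euler('xyz')); im=snap("wrist","v2"); stat()
cv2.imwrite('pics/v2z.png',cv2.resize(im[110:230,175:340],None,fx=4.8,fy=4.8,interpolation=cv2.INTER_CUBIC))
```

```text
down False t 17.43 w 85.3 F [ 0.3 -0.1 -0.2] tcp [ 0.5609 -0.013   0.169 ]
87 [-0.5 -0.1 -0.3] cmd 72.5 t 18.11 w 73.0 F [1.1 3.4 1. ] tcp [ 0.5613 -0.0131  0.1682]
80 [ 7.4  4.9 -1.8] cmd 68.4 t 18.67 w 68.4 F [1.  1.  1.5] tcp [ 0.5596 -0.0138  0.1682]
73 [ 8.   3.7 -1.6] cmd 63.7 t 19.23 w 64.3 F [-0.4 -0.3  1.5] tcp [ 0.5579 -0.0143  0.168 ]
66 [ 5.   3.2 -0.8] cmd 57.8 t 19.82 w 58.0 F [-1.4 -2.6 -0.3] tcp [ 0.5571 -0.0143  0.1679]
59 [ 4.4  0.5 -2.2] cmd 52.5 t 20.41 w 52.9 F [-1.5 -0.8 -2.3] tcp [ 0.5558 -0.0138  0.1678]
52 [ 6.  -0.1 -5.1] cmd 48.5 t 20.97 w 48.8 F [-2.2  1.7 -3.7] tcp [ 0.5535 -0.0137  0.1678]
45 [ 5.6  0.7 -5.8] cmd 44.7 t 21.52 w 44.8 F [-1.4  3.4 -1.6] tcp [ 0.5509 -0.0135  0.168 ]
38 [ 6.7  3.2 -5. ] cmd 39.8 t 22.09 w 40.1 F [-1.   4.2 -1.1] tcp [ 0.549 -0.013  0.168]
32 [ 4.8  3.3 -3. ] cmd 35.3 t 22.66 w 35.6 F [-1.4  5.4 -0.7] tcp [ 0.548  -0.0124  0.1681]
26 [ 4.9  1.7 -3.2] cmd 31.2 t 23.22 w 31.5 F [ 0.6  3.4 -1.5] tcp [ 0.5472 -0.0118  0.1681]
 t 24.99 w 37.8 F [ 0.2 -0.3  0.4] tcp [ 0.5434 -0.0132  0.262 ]
```

View pics/v2z.png

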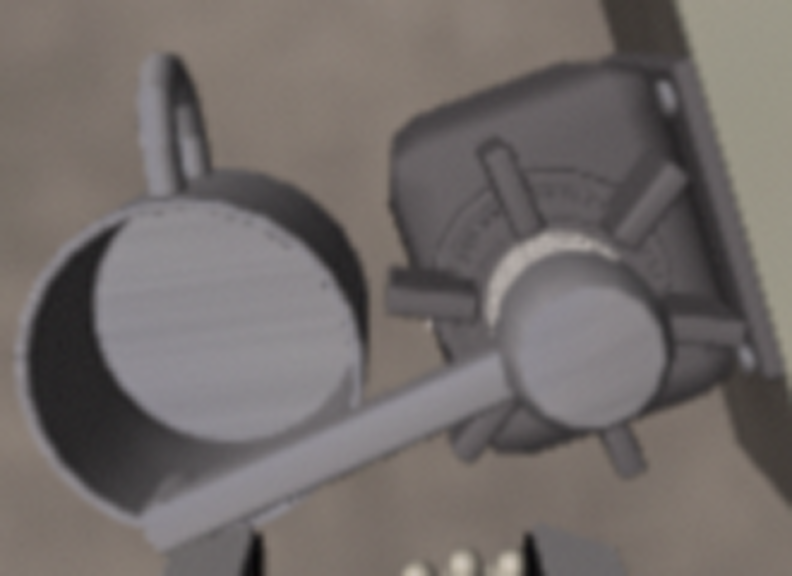

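The ring has turned about 120° in total and has sunk: the barrel's light band is more visible under the head. Third stroke, in small steps, watching for the stop.

Run:
```python
from act import *
P,e,w,p=tgt(88.5,(5,7))
robot.gripper_to(w,50); robot.movep(P+[0,0,.075],e)
r=robot.move_linear(P,e,.12,guard=8); stat(f'down {r}')
for t in(87,82,78,75,72,70,68,66):
    P,e,w,p=tgt(t); r=robot.move_linear(P,e,.1,guard=30); f=robot.get_wrist_force(); robot.gripper_to(w); stat(f'{t} {r} {np.round(f,1)} cmd {w*1e3:.1f}')
    if r or robot.get_opening()-w>.002: break
im=snap("wrist","a3")
cv2.imwrite('pics/a3c.png',cv2.resize(im,None,fx=1.55,fy=1.55,interpolation=cv2.INTER_CUBIC))
```

```text
down False t 26.93 w 85.2 F [-0.4 -0.2  0.3] tcp [ 0.5609 -0.0129  0.169 ]
87 False [-0.9  0.4 -0.3] cmd 72.5 t 27.62 w 72.8 F [-0.8  2.3  0.5] tcp [ 0.5612 -0.0132  0.1682]
82 False [ 5.7  2.9 -0.8] cmd 69.5 t 28.15 w 70.1 F [1.8 3.3 0.2] tcp [ 0.5602 -0.0137  0.1682]
78 False [ 9.6  4.3 -2.3] cmd 67.3 t 28.66 w 67.7 F [ 7.3  6.1 -0.8] tcp [ 0.5597 -0.0134  0.1683]
75 False [11.   6.2 -2.7] cmd 65.2 t 29.17 w 65.7 F [11.   8.7 -3. ] tcp [ 0.5596 -0.0132  0.1684]
72 False [15.7  8.9 -4.4] cmd 63.1 t 29.68 w 64.0 F [15.2 11.6 -4.1] tcp [ 0.5596 -0.0129  0.1685]
70 False [18.3 10.7 -6.4] cmd 61.2 t 30.19 w 62.1 F [20.2 13.8 -6.4] tcp [ 0.56   -0.0127  0.1686]
68 False [21.2 12.  -6.9] cmd 59.7 t 30.68 w 60.7 F [17.3 13.5 -5.1] tcp [ 0.5596 -0.0125  0.1686]
66 False [26.2 14.  -8.4] cmd 57.8 t 31.14 w 59.1 F [22.8 16.  -6.7] tcp [ 0.5601 -0.0123  0.1688]
```

View pics/a3c.png

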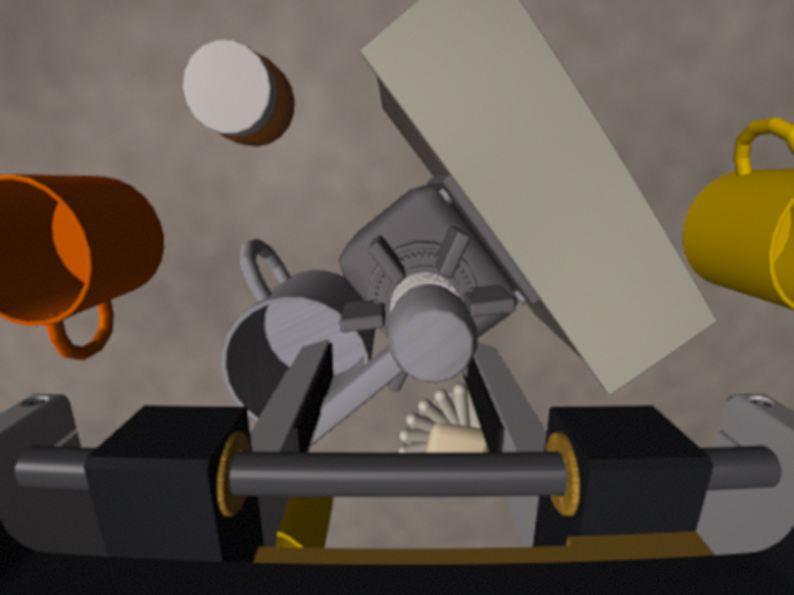

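Resistance builds from about the 80° command: the tool yields 3–4 mm and the forces are 25–30 N. That looks like the stop. I'll release and measure the lug phase against the spout.

Run:
```python
from act import *
P,e,w,p=tgt(74); robot.move_linear(P,e,.1); stat()
robot.gripper_to(robot.get_opening()+.012);stat(); P=np.array(robot.get_tcp_pos()); 
robot.move_linear(P+[0,0,.09],None,.15)
R=down(np.radians(-10)); ax=R.as_matrix()@[.964,-.264,0]
tcp=np.array([.545,-.005,.17])-ax*.26-R.as_matrix()@[-.158,.077,0]
robot.movep(tcp,R.as_euler('xyz')); im=snap("wrist","v3"); stat()
cv2.imwrite('pics/v3z.png',cv2.resize(im[110:230,175:340],None,fx=4.8,fy=4.8,interpolation=cv2.INTER_CUBIC))
```

```text
t 31.44 w 59.5 F [23.4 10.1 -7.3] tcp [ 0.5609 -0.0132  0.1688]
 t 31.87 w 71.4 F [ 9.2  4.2 -1.8] tcp [ 0.559  -0.0137  0.1682]
 t 33.02 w 71.2 F [ 0.6 -0.1  0.2] tcp [ 0.5436 -0.0133  0.2619]
```

View pics/v3z.png

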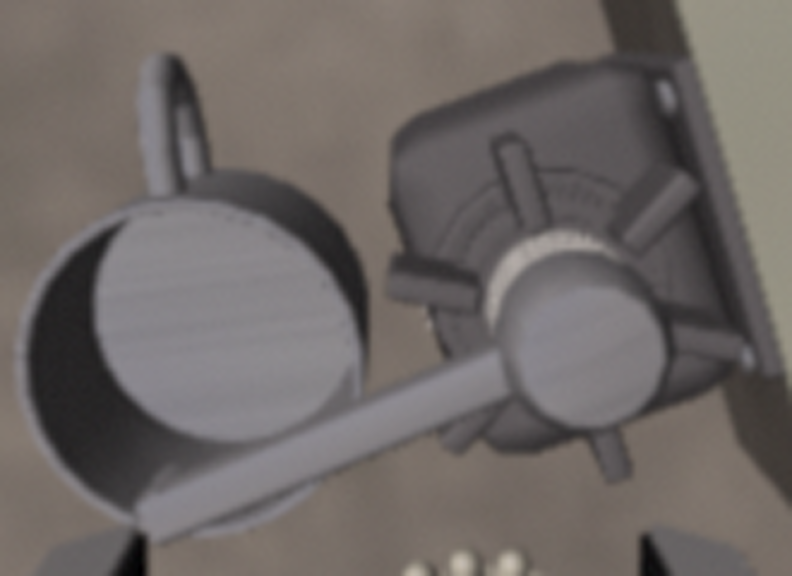

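```bash
cat > ph.py <<'E'
from h import *
ci=robot.camera_info("wrist");T=np.load('Tv1.npy')
AX=np.array([.5816,.0027])
def polar(im,z,r):
    a=np.radians(np.arange(0,360,.5));A,Rr=np.meshgrid(a,r)
    P=np.c_[(AX[0]+Rr*np.cos(A)).ravel(),(AX[1]+Rr*np.sin(A)).ravel(),np.full(A.size,z)]
    uv=proj(ci,T,P).reshape(A.shape+(2,)).astype(np.float32)
    return cv2.remap(cv2.cvtColor(im,cv2.COLOR_BGR2GRAY),uv[...,0],uv[...,1],cv2.INTER_CUBIC).astype(float)
zs=dict(w1=.161,v1=.1588,v2=.1566,v3=.156)
import sys
L={};S={}
for n,z in zs.items():
    im=cv2.imread(f'pics/{n}.png'); L[n]=polar(im,z-.0,np.arange(.026,.0365,.0005)); S[n]=polar(im,.18,np.arange(.055,.088,.0005))
def sh(a,b,cols,rng):
    best=[]
    for k in rng:
        x=a[:,cols];y=np.roll(b,k,1)[:,cols];x=x-x.mean();y=y-y.mean();best.append((x*y).sum()/np.sqrt((x*x).sum()*(y*y).sum()))
    i=int(np.argmax(best));return rng[i]*.5,round(max(best),3)
lc=np.arange(0,330)  # world 0..165 deg plus
for a,b in(("w1","v1"),("v1","v2"),("w1","v2"),("v2","v3")):
    print(a,b,'lug shift(deg, + = b must be turned ccw)',sh(L[a],L[b],lc,range(-60,61)),'spout',sh(S[a],S[b],np.arange(350,440),range(-30,31)))
im=np.vstack([cv2.resize(L[n].astype(np.uint8),(720,60)) for n in zs]+[cv2.resize(S[n].astype(np.uint8),(720,60)) for n in zs]);cv2.imwrite('pics/pol.png',np.clip(im.astype(float)*1.5,0,255))
E
python3 ph.py
```

```text
w1 v1 lug shift(deg, + = b must be turned ccw) (0.5, np.float64(0.968)) spout (0.0, np.float64(0.656))
v1 v2 lug shift(deg, + = b must be turned ccw) (0.0, np.float64(0.988)) spout (0.0, np.float64(0.998))
w1 v2 lug shift(deg, + = b must be turned ccw) (0.5, np.float64(0.939)) spout (0.0, np.float64(0.655))
v2 v3 lug shift(deg, + = b must be turned ccw) (4.5, np.float64(0.948)) spout (1.0, np.float64(0.636))[ WARN:0@0.939] global loadsave.cpp:1063 imwrite_ Unsupported depth image for selected encoder is fallbacked to CV_8U.
```

View pics/pol.png

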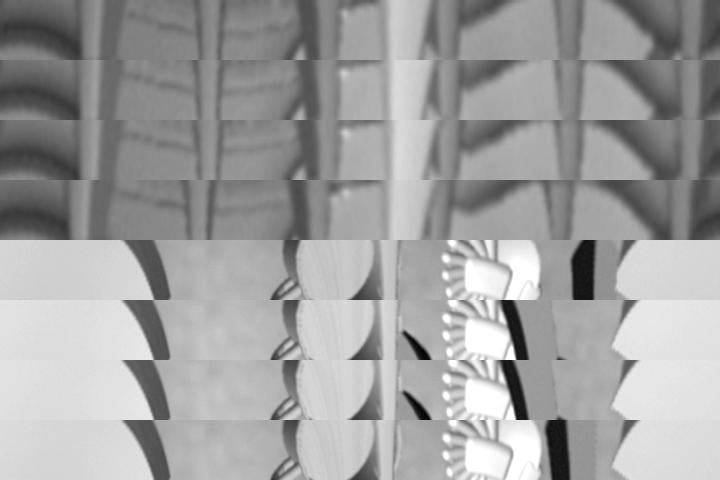

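The relative turn in that stroke was only about 3.5–4°, for a total of roughly 124° against 137.5° nominal. Before trusting this as the stop, I'll push again with the nearer lug (about 24° from the spout). The squeeze is nearly balanced within the gripper there.

Run:
```python
from act import *
s=SG-np.radians(1.0)
P,e,w,p=tgt(25,(4,4),sg=s); print({k:round(float(v),1) for k,v in p['clr'].items()})
robot.gripper_to(w,20); robot.movep(P+[0,0,.075],e)
r=robot.move_linear(P,e,.12,guard=8); stat(f'down {r}')
P,e,w,p=tgt(24.5,sg=s); robot.move_linear(P,e,.1,guard=25)
robot.gripper_to(.015,20); stat(f'20N, nominal {w*1e3:.1f}')
for f in(30,40,50):
    robot.gripper_to(.015,f); stat(f)
im=snap("wrist","a4")
cv2.imwrite('pics/a4c.png',cv2.resize(im,None,fx=1.55,fy=1.55,interpolation=cv2.INTER_CUBIC))
```

```text
{'A_lugs': 7.2, 'B_lugs': 8.2, 'A_head': 26.4, 'B_head': 10.0, 'B_sp': 11.8}
down False t 35.13 w 39.0 F [0.6 0.3 0.2] tcp [ 0.5471 -0.011   0.1688]
20N, nominal 30.4 t 35.72 w 27.8 F [-1.9 -1.1  1.4] tcp [ 0.5467 -0.0111  0.1682]
30 t 35.93 w 25.7 F [ 1.5 -4.6  1.3] tcp [ 0.5471 -0.0113  0.1682]
40 t 36.15 w 24.9 F [ 0.6 -5.   0.5] tcp [ 0.5469 -0.0113  0.1682]
50 t 36.37 w 22.5 F [ 4.8 -6.  -0.7] tcp [ 0.5474 -0.0114  0.1683]
```

View pics/a4c.png

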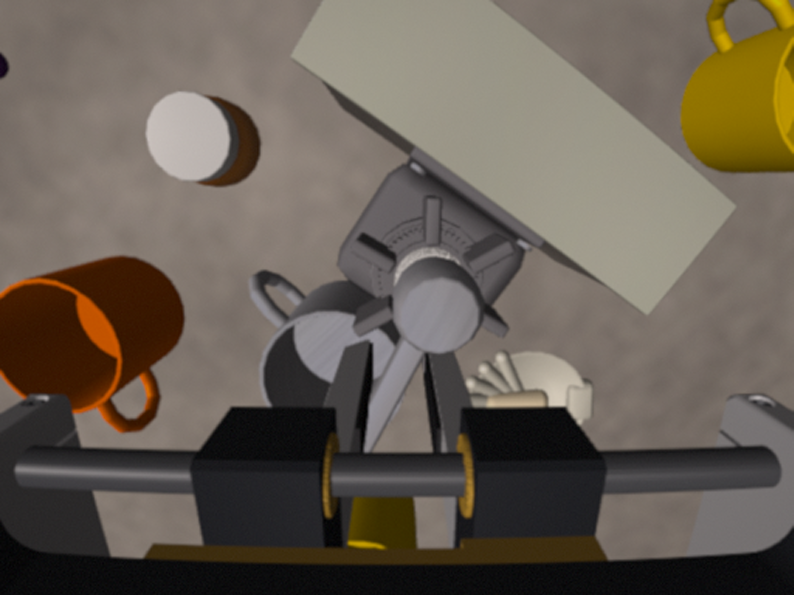

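```bash
python3 - <<'E'
from act import *
robot.gripper_to(robot.get_opening()+.012);stat(); P=np.array(robot.get_tcp_pos()); 
robot.move_linear(P+[0,0,.09],None,.2)
R=down(np.radians(-10)); ax=R.as_matrix()@[.964,-.264,0]
tcp=np.array([.545,-.005,.17])-ax*.26-R.as_matrix()@[-.158,.077,0]
robot.movep(tcp,R.as_euler('xyz')); im=snap("wrist","v4"); stat()
cv2.imwrite('pics/v4z.png',cv2.resize(im[110:230,175:340],None,fx=4.8,fy=4.8,interpolation=cv2.INTER_CUBIC))
E
sed -i 's/v3=.156)/v3=.156,v4=.1555)/; s/("v2","v3"))/("v2","v3"),("v2","v4"),("v3","v4"))/' ph.py; python3 ph.py 2>/dev/null
```

```text
t 36.84 w 34.1 F [ 0.8 -0.7  0.1] tcp [ 0.5464 -0.0105  0.1678]
 t 38.14 w 34.9 F [ 0.2  0.4 -0.5] tcp [ 0.5434 -0.0132  0.2618]
w1 v1 lug shift(deg, + = b must be turned ccw) (0.5, np.float64(0.968)) spout (0.0, np.float64(0.656))
v1 v2 lug shift(deg, + = b must be turned ccw) (0.0, np.float64(0.988)) spout (0.0, np.float64(0.998))
w1 v2 lug shift(deg, + = b must be turned ccw) (0.5, np.float64(0.939)) spout (0.0, np.float64(0.655))
v2 v3 lug shift(deg, + = b must be turned ccw) (4.5, np.float64(0.948)) spout (1.0, np.float64(0.636))
v2 v4 lug shift(deg, + = b must be turned ccw) (2.5, np.float64(0.969)) spout (-1.5, np.float64(0.945))
v3 v4 lug shift(deg, + = b must be turned ccw) (-2.0, np.float64(0.967)) spout (-1.0, np.float64(0.563))
```

View pics/v4z.png

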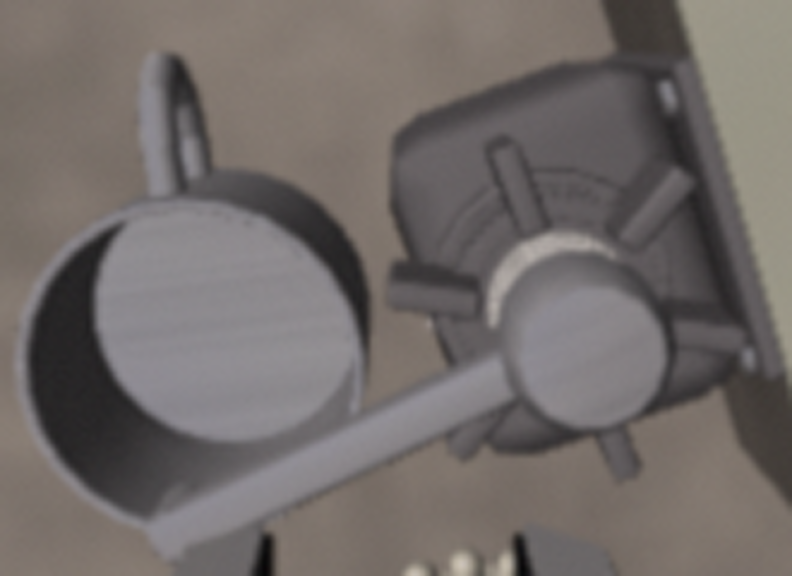

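View pics/pol.png

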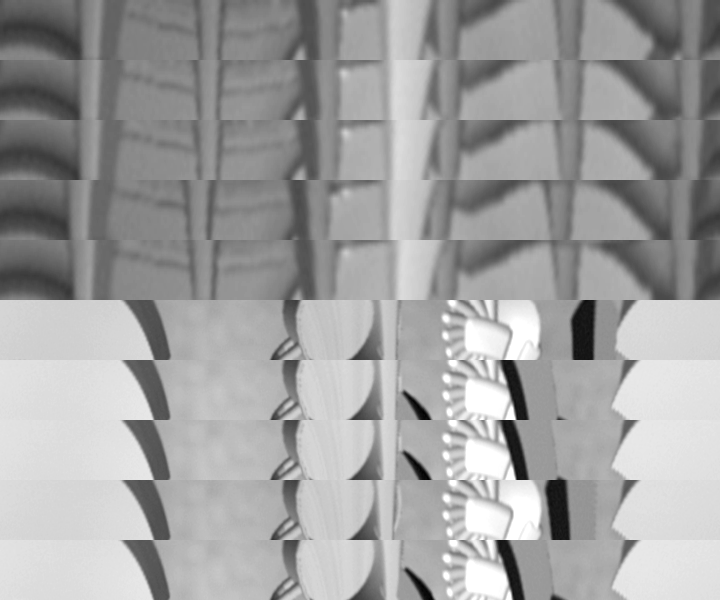

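```bash
cat > ph2.py <<'E'
from act import *
import ph
ci=robot.camera_info("wrist")
def Tof(tcp,e):
    T=np.eye(4);T[:3,:3]=Ro.from_euler('xyz',e).as_matrix();T[:3,3]=tcp;return T@np.array(ci["hand_eye"])
s=SG-np.radians(1.0)
L={}
for n,tcp,e in(("a1",[.5472,-.0119,.1681],tgt(26)[1]),("a3",[.5601,-.0123,.1688],tgt(66)[1]),("a4",[.5474,-.0114,.1683],tgt(24.5,sg=s)[1]),("v2",None,None),("v4",None,None)):
    ph.T=np.load('Tv1.npy') if tcp is None else Tof(tcp,e)
    L[n]=ph.polar(cv2.imread(f'pics/{n}.png'),.1588 if n=='a1' else .156,np.arange(.026,.0365,.0005))
cv2.imwrite('pics/pol2.png',np.clip(np.vstack([cv2.resize(v.astype(np.uint8),(720,70)).astype(float) for v in L.values()])*1.5,0,255).astype(np.uint8))
E
python3 ph2.py >/dev/null 2>&1; ls pics/pol2.png
```

```text
pics/pol2.png
```

View pics/pol2.png

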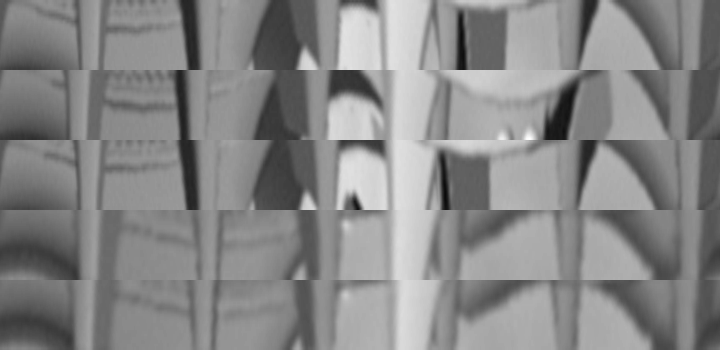

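Run:
```python
import cv2,numpy as np
ims=[cv2.resize(cv2.imread(f'pics/{n}.png')[170:290,205:335],None,fx=3,fy=4.5,interpolation=cv2.INTER_CUBIC) for n in("a1","a4")]
cv2.imwrite('pics/cmp.png',np.clip(np.hstack(ims).astype(float)*1.6,0,255).astype(np.uint8))
```

```text
(no output)
```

View pics/cmp.png

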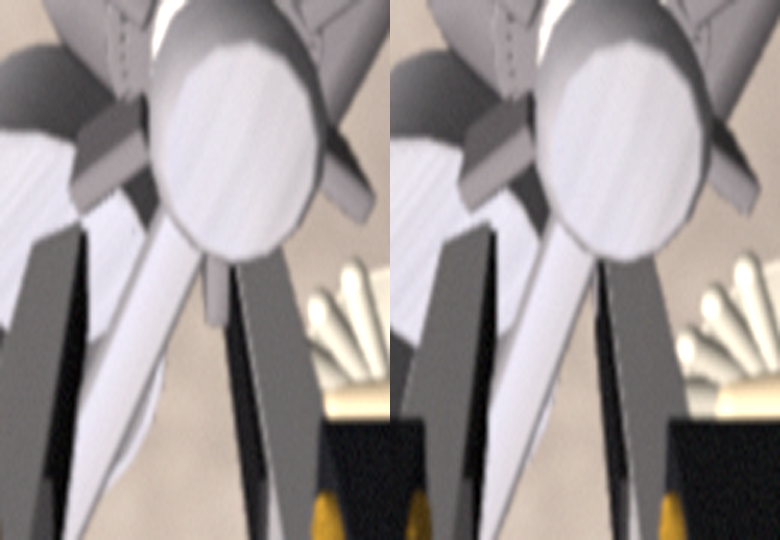

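```bash
cat > ov.py <<'E'
from act import *
ci=robot.camera_info("wrist")
def Tof(tcp,e):
    T=np.eye(4);T[:3,:3]=Ro.from_euler('xyz',e).as_matrix();T[:3,3]=tcp;return T@np.array(ci["hand_eye"])
s1=SG-np.radians(1.0)
V={'a1':([.5472,-.0119,.1681],tgt(26)[1]),'a3':([.5601,-.0123,.1688],tgt(66)[1]),'a4':([.5474,-.0114,.1683],tgt(24.5,sg=s1)[1]),'v4':None,'v3':None,'w1':None,'v2':None}
def overlay(n,sp,lg,ztop,ax=AX,k=5):
    T=np.load('Tv1.npy') if V[n] is None else Tof(*V[n])
    im=cv2.imread(f'pics/{n}.png'); c=proj(ci,T,[*ax,.16])[0]
    x0,y0=int(c[0]-75),int(c[1]-45); im=cv2.resize(im[y0:y0+110,x0:x0+150],None,fx=k,fy=k,interpolation=cv2.INTER_CUBIC);im=np.clip(im*1.5,0,255).astype(np.uint8)
    def line(P,col):
        uv=((proj(ci,T,np.array(P))-[x0,y0]+.5)*k).astype(int);cv2.polylines(im,[uv.reshape(-1,1,2)],False,col,1,cv2.LINE_AA)
    def rot(a,P): return [[ax[0]+p[0]*np.cos(a)-p[1]*np.sin(a),ax[1]+p[0]*np.sin(a)+p[1]*np.cos(a),p[2]] for p in P]
    for l in range(6): line(rot(np.radians(lg+60*l),[(.018,-.003,ztop),(.037,-.003,ztop),(.037,.003,ztop),(.018,.003,ztop)]),(0,255,0))
    line(rot(np.radians(sp),[(.016,-.005,.18),(.092,-.005,.18),(.092,.005,.18),(.016,.005,.18)]),(0,0,255))
    cv2.imwrite(f'pics/ov_{n}.png',im)
import sys
for a in sys.argv[1:]:
    n,sp,lg,z=a.split(',');overlay(n,float(sp),float(lg),float(z))
E
python3 ov.py a3,194.6,40,.158 a4,200,42,.158 w1,195.6,44.3,.163 v4,197,41.8,.158
```

```text
(no output)
```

View pics/ov_w1.png

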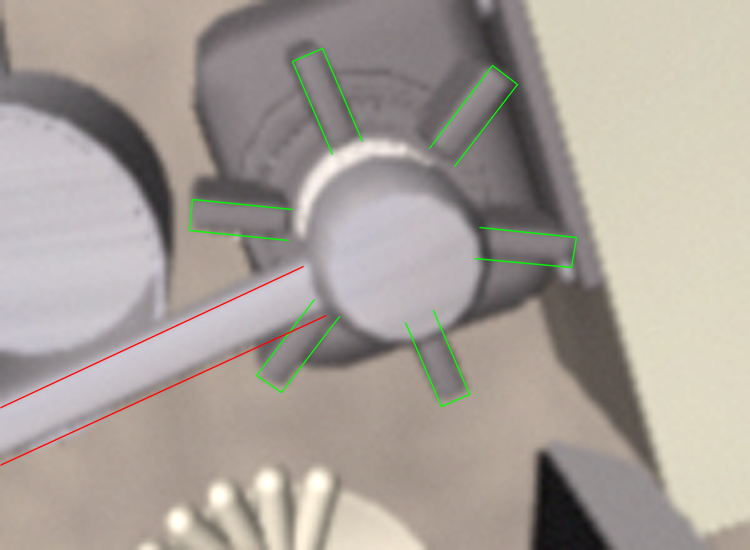

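View pics/ov_a4.png

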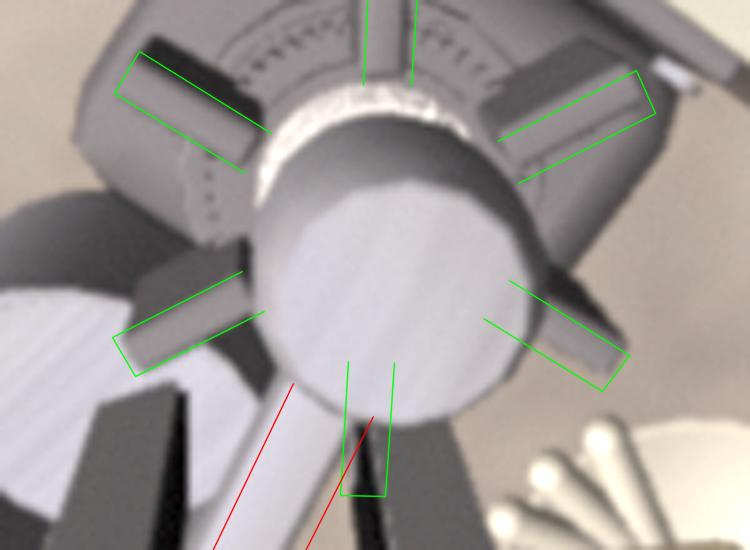

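View pics/ov_v4.png

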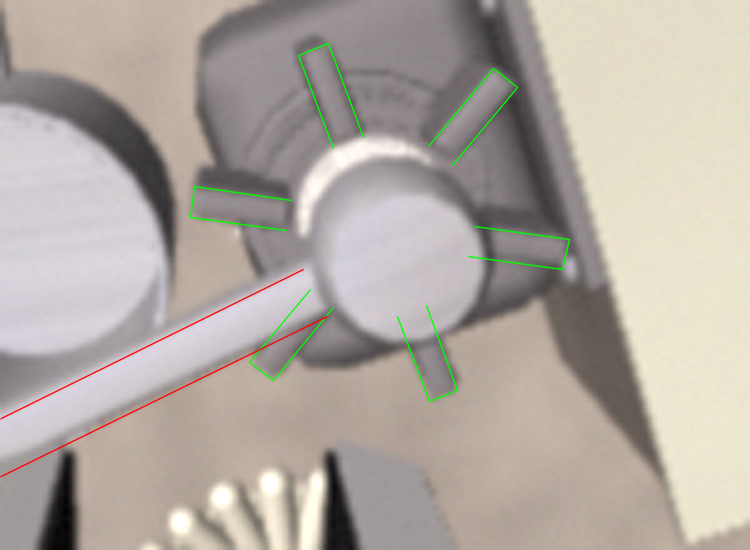

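View pics/ov_a3.png

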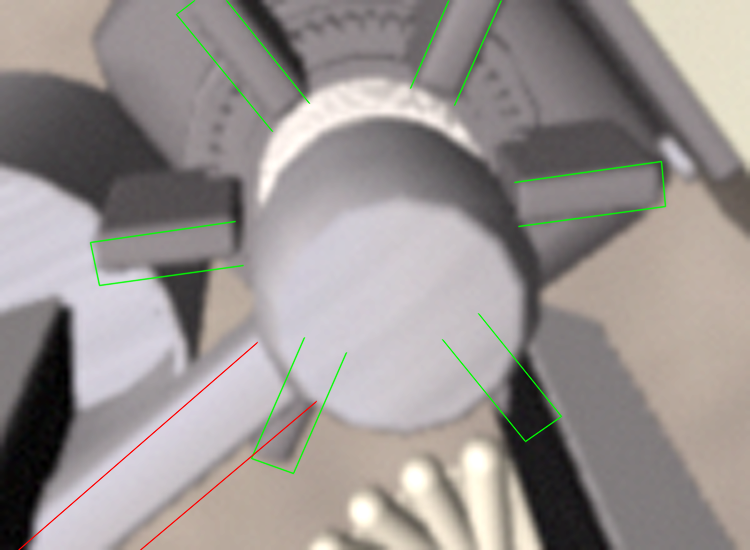

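```bash
python3 ov.py a1,195.6,44.3,.160 a4,198.5,42,.154
```

```text
(no output)
```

View pics/ov_a1.png

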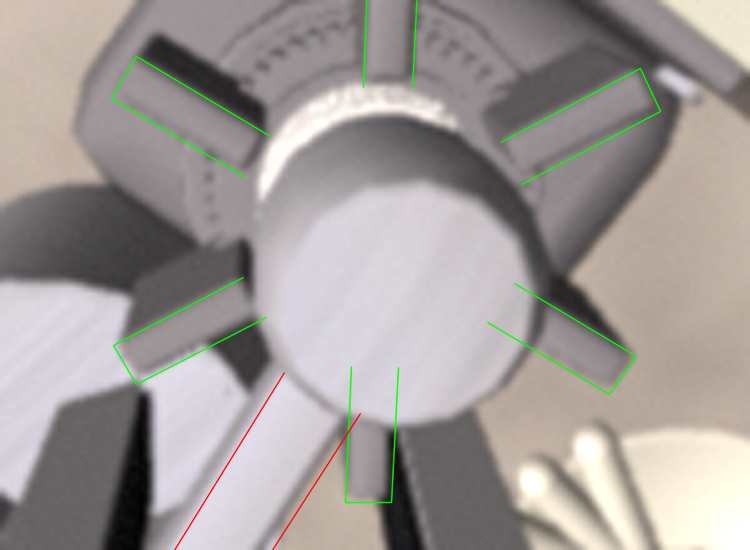

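View pics/ov_a4.png

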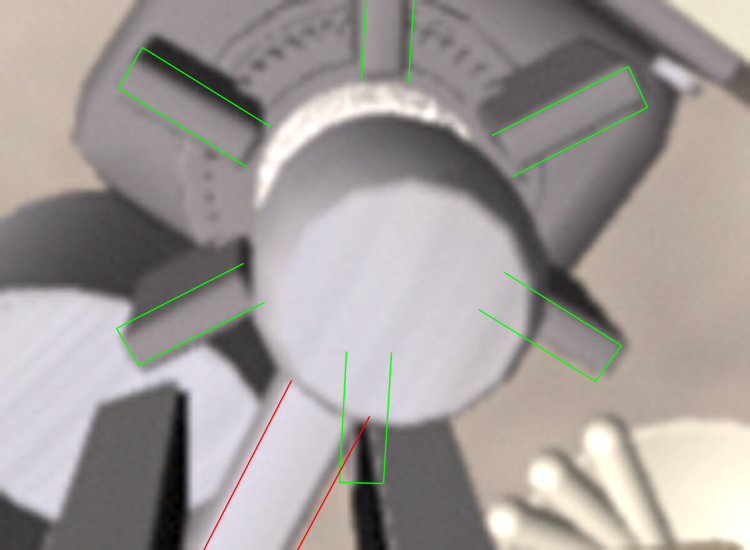

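Run:
```python
from act import *
im=snap("scene","end"); stat()
a=cv2.imread('pics/scene0.png')[90:310,130:350];b=im[90:310,130:350]
cv2.imwrite('pics/endc.png',cv2.resize(np.hstack([a,b]),None,fx=1.8,fy=1.8,interpolation=cv2.INTER_CUBIC))
```

```text
t 38.19 w 34.4 F [-1.   0.1  0.1] tcp [ 0.5434 -0.0132  0.262 ]
```

View pics/endc.png

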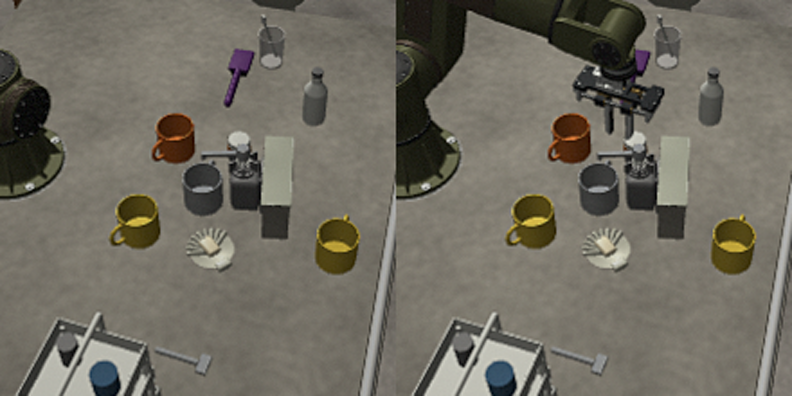

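Run:
```python
from act import *
robot.finish_job();
```

```text
the job is handed in; nothing more can be done
```

I turned the lock ring clockwise until it would go no further, and the spout is still over the shaving mug. The job is handed in at about 38 s. Each stroke was a squeeze: one finger held the spout while the other pushed a lug towards it. There were two full strokes of about 60° each, then a third that met a solid resistance.

**Checks that held**
- **Stop:** two separate grips on different lugs, at roughly 0.8 and 1.5 N m, left the ring at the same angle to the pump within 0.5°. During the last squeeze, ring and pump moved as one piece.
- **Spout:** it ended about 1.5° from where it started. The outlet is about 15 mm from the mug's centre, inside the 43 mm mouth radius.
- **Everything else:** the mug and the things on the ledge look unmoved before and after, except the jar and brush, which the arm partly hid in the last picture. The gripper is clear of everything and reads no contact force.

**Check that disagreed:** the turn I measured was about 124° (2.17 rad), not the full 2.4 rad (137.5°). I took this to mean the ring did not start quite at 0, but the pictures could not show its height finely enough to confirm that.

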